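# Put the shoe brush back in the lower tier of the shoe-care case

### The arm

A 6-joint arm with a two-finger parallel gripper is mounted at the origin on the work surface. World frame = base frame: x ahead of the robot, y to its left, z up, the work surface at z = 0. Lengths are in m, angles in rad, forces in N, time in s.
With the tool pointing down it reaches from about 0.225 to 0.875 m from the base axis. Payload 3.4 kg.
Tool frame: the origin (TCP) lies between the finger pads; the fingertips stand 8 mm ahead of it and the grasp point (between the pads) lies 11 mm behind it; z points along the fingers, y is the line along which they close (so a half turn about z gives the same grasp; the last joint's range is limited). The gripper opens to 85 mm and grips with 20 to 120 N. Pads are 22 mm wide; open, the fingers measure 114 mm over their backs; the gripper's body (76 mm by 85 mm) begins 54 mm behind the grasp point. The pads swing forward as they close: fully open they stand 13 mm farther back than shut.
Start: joints at [1.166, 0.276, 1.505, -0, 1.361, -0.121], TCP at [0.161, 0.552, 0.239] pointing down, gripper open.
Joint ranges: [-2.89, 2.89], [-0.75, 2.08], [0.22, 2.7], [-1.18, 4.32], [0.11, 2.71], [-2.7, 2.7]. Speed limits (rad/s): [2.57, 2.57, 3.14, 3.14, 3.14, 3.14].

### API

Orientations are given as a unit quaternion [w, x, y, z].
In Python, from rig import manip, optics, finder gives the robot as it stands.
- The arm moves only by the tool servo_tool, never from a script. Its argument "increments" is a list of rows, each a list of 7 numbers: the shift along the tool's x, y, z in cm, then the turn, a rotation vector about the tool's x, y, z in degrees, then the closure, from -1 (fully open) to 1 (shut). In form: [[x, y, z, rx, ry, rz, gripper], ...]. A call has exactly 5 rows; each row shifts and turns the commanded pose from where the row before left it, along the tool's axes as they then stand; what a row does not reach is not made up. A row lasts 1/10 s, in which the tool goes at most 50 mm and 8.59 degrees, less where a joint would pass 70% of its speed; a pose out of reach is approached as far as the arm can. A call is refused whole if a number of a shift passes 5 or a number of a turn 8.59, either way. A call with a gripper value outside its range is refused whole. The fingers move at their own pace and stop on an object; "squeeze" is the grip in N (left out, the last holds). Time passes only in rows, so rows that do not move let the fingers close, or fill a call up. It gives the time, the measured TCP pose, the force, the opening and the grip force at its end, in the units of the state.
- manip.get_state(): the state, without advancing time (a new reading comes with each control period).
- optics.get_image(name): name is "scene" or "top" or "wrist"; returns the picture (400x640x3 uint8, red, green, blue); there is no depth.
- optics.get_calibration(name): a dict with "fov_y" (degrees; the focal length in pixels is half the picture's height over the tangent of half this angle, whatever the lens; pixels are square), "cx", "cy" (the principal point, pixels), "dist_coeffs" ([k1, k2, p1, p2, k3] as OpenCV has them; the pictures are not rectified), "world_to_cam" (4x4, takes a point from world to camera coordinates). Camera axes: x right, y down, z forward; pixel columns grow to the right and rows downward; lengths in m; the calibration is good to about 2 mm. A picture is of the moment at which its call begins: read the wrist's pose just before it. get_calibration takes no time and is no camera call; for the wrist camera it gives the pose at the moment of the call.
- manip.sign_off(): hands the job in; it is judged then, once.
Trained networks look in the newest picture that a camera, given by its name, has taken for a name from the list of things; names that differ only in an ending like _2 or _b are one class to them, and where a whole thing is asked for, a point or a joint stands for the part that bears it (a point fixed in the world has none). Each returns a list of dicts, best first, with "p" (0 to 1); they miss things now and then, are a little off and sometimes report something else, mostly with a low value. They report only what shows in the picture. A call takes as long as a camera call. They do not tell look-alikes from the thing itself.
- finder.silhouettes(label, camera): "region" (400x640 bool, what is visible of it) and "box" ([centre column, centre row, width, height] in pixels, round what is visible of it).
- finder.tip_of(label, camera): "at" ([column, row] in pixels: a listed point, or the origin of a listed thing).
The state is a dict: "clock": time; "qpos": joint angles; "qd": joint speeds; "effort": joint torques, N m; "position": TCP position; "ee_rot": TCP orientation; "contact_force": force on the tool from outside, world axes, zero at the start; "moment": the same for the moment, N m; "width": finger opening in m; "gripper_force": force on a finger pad.
Only numpy, scipy, OpenCV 4.12 (cv2) and the standard library are available. Lean on these libraries where they do the work, as an engineer would, in place of code of your own. Each camera call takes 0.05 s, during which the arm holds its last target. There are 200 camera calls.

### The job

Lift the orange-framed divider flap of the shoe-care case right up until it leans back and stays open, and lay the wooden shoe brush, bristles down, fully home in its own empty foam bay in the lower tier without dropping it in. Then lower the flap by hand, without letting it fall, until it is fully shut over the brush. Leave everything else where it is.

Things in the scene. Friction and masses are not known exactly. Their poses are not given: they have to be found in the camera images.
- case: grey open shoe-care case fixed to the bench; tray 214 mm (its x) by 266 mm (its y), walls 4 mm, rim 78 mm above the bench, inner floor 4 mm up. Origin: centre of the underside. Its -x side faces the robot; the flap's hinge runs along its +x side. Its lid lies open beyond that, sloping from the rim to the bench 330 mm from the origin, and plays no part
- flap (a joint): angle of the divider flap in rad: 0 shut (level), growing as it is lifted about the case's +y axis, 1.9 at its open stop. Plain hinge with slight friction, flap about 0.22 kg, lifted with about 1.5 N at its bar; past upright (1.57) it leans back and stays, below about 1.4 it falls shut if let go
- flap_hinge (a point): middle of the flap's hinge line, which runs along the case's y axis, 96 mm to +x of the case's origin and 72 mm above the bench
- flap_bar (a point): middle of the flap's free edge: a round orange bar 12 mm thick, 224 mm long, parallel to the hinge, 165 mm from it; 72 mm above the bench when shut. Between bar and clear panel (3 mm thick) is an open slot 39 mm wide, between bar and front wall a gap of 28 mm; things below reach 47 mm above the bench. Site axes turn with the flap, x points to the hinge; side rails 10 mm square
- brush_mid (a point): centre (half-way up) of the loose shoe brush, 142 mm long (its x), 46 mm wide (its y), 40 mm high (its z, up), about 0.16 kg: a wooden back 18 mm thick on top of a pale bristle block 130 by 38 by 22 mm. It lies bristles down on the bench; either way round is the same
- bay_floor (a point): middle of the floor of the brush's bay: the empty one of three foam inserts side by side (75 mm apart along the case's y) under the flap. Cut-out 140 mm (its x, along the case's x) by 48 mm (its y), 10 mm deep, 5 mm of play each way round the bristle block; floor 7 mm, foam top 17 mm above the bench. Seated, the brush's centre is 20 mm above this point
- flask: amber flat flask, 125 by 46 by 32 mm, lying in its own bay in the case. Origin: underside. To be left alone
- paint: blue paint bottle, 38 mm diameter, 138 mm long, lying in its own bay in the case. Origin: underside. To be left alone
- tape: roll of masking tape, 92 mm diameter, 36 mm high, flat on the bench. Origin: underside. To be left alone
- red_paint: red paint bottle, 42 mm diameter, 125 mm high, upright on the bench. Origin: underside. To be left alone
- white_paint: white paint bottle, 42 mm diameter, 125 mm high, upright on the bench. Origin: underside. To be left alone
Not all that is in view belongs to the job. Leave any black or green look-alike of the part that bears brush_mid alone.

How it is judged:
On the way, in this order (a step that is already met when the one before it is completed fails the run):
1. the divider flap is raised until it leans back (beyond 1.6 rad) (value of joint flap above 1.6 rad), for 0.2 s.
2. the brush sits let go in its bay, the flap still open (beyond 1.5 rad) (value of joint flap above 1.5 rad and horizontal distance between brush_mid and bay_floor below 0.012 m and z of brush_mid in the frame of bay_floor below 0.024 m and angle between brush_mid's own z axis and vertical below 0.12 rad and contact force between the fingers and brush below 0.1 N), for 0.2 s.
At the end, for the whole second after the job is handed in: The brush lies bristles down and at rest in its foam bay, within 12 mm of the bay's middle and 0.2 rad of its line, pressed home to within 4 mm of the bay's floor and level within 0.12 rad; the flap is shut to within 0.04 rad (value of joint flap below 0.04 rad and horizontal distance between brush_mid and bay_floor below 0.012 m and z of brush_mid in the frame of bay_floor below 0.024 m and angle between the x axis of brush_mid and the x axis of bay_floor, either way round below 0.2 rad and angle between brush_mid's own z axis and vertical below 0.12 rad and linear speed of brush below 0.02 m/s); the robot touches nothing.
It fails at once if the flap falls or is slammed: it comes down faster than 3 rad/s (velocity of joint flap below -3 rad/s).
It fails at once if the brush is dropped into the case: it moves faster than 0.6 m/s within 100 mm of its bay's middle, untouched by the fingers (horizontal distance between brush_mid and bay_floor below 0.1 m and linear speed of brush above 0.6 m/s and contact force between the fingers and brush below 0.01 N).
It fails at once if the flask or the blue paint bottle in the case is shifted by more than 20 mm (distance of any of flask, paint from where it was at the start of the episode above 0.02 m).
It fails at once if the tape or a paint bottle on the bench is shifted by more than 30 mm (distance of any of tape, red_paint, white_paint from where it was at the start of the episode above 0.03 m).
It also fails if it takes over 72 s, if anything falls off the work surface, if the arm or the gripper's body presses on something with over 40 N, if the wrist force passes 120 N, or if a joint passes its speed limit or range.

## Working session

There is one attempt and no reset: what is moved stays moved. The work goes in short steps, Python scripts to look and compute and a tool call to move; the robot and the scene stay as the last step left them, time stands still between calls to the robot, and variables do not carry over. Pictures are saved under pics/ and viewed, at most 10 in all, crops included, and the job is handed in when it is done.

Besides the shell and the picture viewer there is one more tool, called after "Request:" as name(argument=value, ...) on one line, values as JSON. servo_tool: Moves the arm, as the interface text tells. Its arguments: {"type":"object","properties":{"increments":{"type":"array","items":{"type":"array","items":{"type":"number"}}},"squeeze":{"type":"number"}},"required":["increments"]}

```bash
mkdir -p pics; ls; cat > h.py <<'E'
import numpy as np, cv2
from rig import manip, optics, finder
def K(c):
    f=200/np.tan(np.radians(c['fov_y']/2)); return np.array([[f,0,c['cx']],[0,f,c['cy']],[0,0,1]])
def ray(cam,px):
    c=optics.get_calibration(cam); T=np.array(c['world_to_cam'])
    u=cv2.undistortPoints(np.array([[px]],float),K(c),np.array(c['dist_coeffs'],float))[0,0]
    R=T[:3,:3]; return -R.T@T[:3,3], R.T@np.array([u[0],u[1],1])
def onz(cam,px,z):
    o,d=ray(cam,px); return o+d*(z-o[2])/d[2]
def proj(cam,P):
    c=optics.get_calibration(cam); T=np.array(c['world_to_cam'])
    return cv2.projectPoints(np.array(P,float).reshape(-1,3),cv2.Rodrigues(T[:3,:3])[0],T[:3,3],K(c),np.array(c['dist_coeffs'],float))[0][:,0]
def save(cam,n):
    im=optics.get_image(cam); cv2.imwrite(f'pics/{n}.png',im[:,:,::-1]); return im
E
python3 - <<'E'
from h import *
np.set_printoptions(precision=3,suppress=True)
zs=dict(case=0,flap_hinge=.072,flap_bar=.072,brush_mid=.02,bay_floor=.007,flask=.007,paint=.007,tape=0,red_paint=0,white_paint=0)
for cam in ('top','scene'):
    save(cam,cam)
    for n,z in zs.items():
        for r in finder.tip_of(n,cam)[:3]:
            print(cam,n,round(r['p'],2),np.array(r['at']),onz(cam,r['at'],z))
E
```

```text
pics
top flap_hinge 0.81 [207.3 138.9] [0.628 0.109 0.072]
top flap_bar 0.74 [366.1 223.6] [ 0.453 -0.24   0.072]
top flap_bar 0.73 [207.  215.3] [0.461 0.1   0.072]
top flap_bar 0.54 [217.9 191.3] [0.513 0.079 0.072]
top brush_mid 0.92 [386.8 349.1] [ 0.181 -0.296  0.02 ]
top brush_mid 0.91 [384.6 151.2] [ 0.623 -0.285  0.02 ]
top brush_mid 0.81 [369.   75.9] [ 0.801 -0.247  0.02 ]
top bay_floor 0.46 [208.6 216.1] [0.464 0.112 0.007]
top paint 0.15 [362.6 223.2] [ 0.458 -0.239  0.007]
top tape 0.59 [362.5 223.7] [ 0.457 -0.239  0.   ]
top red_paint 0.88 [461.8 235.3] [ 0.436 -0.469  0.   ]
top white_paint 0.65 [465.4 192.9] [ 0.535 -0.477  0.   ]
scene case 0.87 [387.7 200. ] [0.528 0.092 0.   ]
scene flap_hinge 0.55 [413.6 206.7] [0.624 0.103 0.072]
scene flap_bar 0.79 [382.1 166. ] [0.461 0.102 0.072]
scene brush_mid 0.9 [215.4 153. ] [ 0.167 -0.306  0.02 ]
scene brush_mid 0.79 [273.8 266.6] [ 0.615 -0.289  0.02 ]
scene brush_mid 0.59 [322.  325.7] [ 0.804 -0.245  0.02 ]
scene flask 0.4 [373.8 210.8] [0.551 0.033 0.007]
scene flask 0.19 [385.3 198.6] [0.526 0.085 0.007]
scene flask 0.18 [377.4 167.4] [0.409 0.125 0.007]
scene tape 0.65 [270.5 222.4] [ 0.468 -0.243 -0.   ]
scene red_paint 0.66 [186.9 237. ] [ 0.424 -0.463 -0.   ]
scene white_paint 0.89 [193.8 273. ] [ 0.539 -0.475  0.   ]
```

```bash
python3 -c "
import cv2,numpy as np
a=cv2.imread('pics/top.png');cv2.imwrite('pics/top_v.png',cv2.resize(a,(800,500)))"
```

```text
(no output)
```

View pics/top.png

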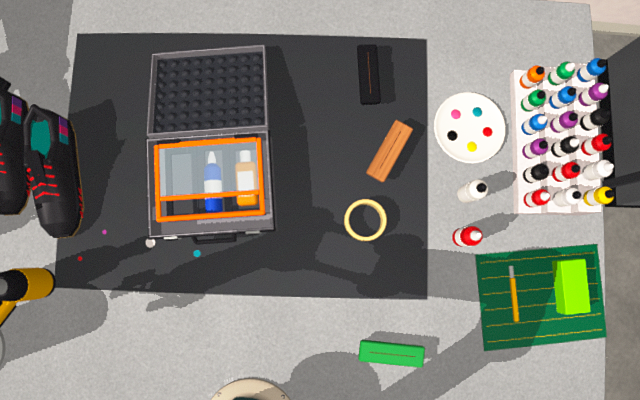

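View pics/scene.png

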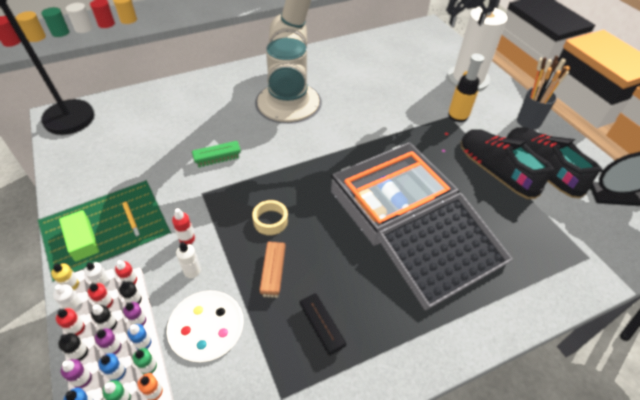

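The top view shows the case at about (210,185), with the flap's bar at its lower edge (row ~213) and the leftmost bay (col ~180) empty. The wooden brush is at (390,151), with black and green look-alikes at (369,75) and (391,353).

```bash
cat >> h.py <<'E'
from scipy.spatial.transform import Rotation as R
np.set_printoptions(precision=4,suppress=True)
def pose():
    s=manip.get_state(); q=np.array(s['ee_rot']); return s,np.array(s['position']),R.from_quat(q[[1,2,3,0]])
def rect(cam,mask,z):
    cs=cv2.findContours(mask.astype(np.uint8),cv2.RETR_EXTERNAL,cv2.CHAIN_APPROX_NONE)[0]
    c=max(cs,key=cv2.contourArea)[:,0]
    P=np.array([onz(cam,p,z)[:2] for p in c]); return cv2.minAreaRect((P*1000).astype(np.float32))
def orange(im):
    h=cv2.cvtColor(im,cv2.COLOR_RGB2HSV); return cv2.inRange(h,(5,200,150),(18,255,255))
def goto(p,yaw=None):
    """rows-units (cm, deg) from the present pose to world p, tool down with tool x at yaw"""
    s,q,r=pose(); d=r.inv().apply(np.array(p)-q)*100
    a=None
    if yaw is not None:
        best=None
        for y in (yaw,yaw+np.pi):
            t=R.from_matrix(np.array([[np.cos(y),np.sin(y),0],[np.sin(y),-np.cos(y),0],[0,0,-1]]).T)
            v=(r.inv()*t).as_rotvec(degrees=True)
            print('yaw option',round(y,3),'rotvec',v,'shift',d)
    else: print('shift',d)
E
python3 - <<'E'
from h import *
s,p,r=pose(); print(p,r.as_matrix(),s['width'])
im=cv2.imread('pics/top.png')[:,:,::-1].copy(); m=orange(im); m[:,300:]=0; m[:,:140]=0;m[250:]=0
m=cv2.morphologyEx(m,cv2.MORPH_CLOSE,np.ones((5,5)))
rc=rect('top',m,.077);print(rc,cv2.boxPoints(rc))
optics.get_image('top')
for d in finder.silhouettes('brush_mid','top'):
    print(d['p'],d['box'],rect('top',d['region'],.036))
E
```

```text
[0.161  0.552  0.2393] [[-0.96    0.28   -0.    ]
 [ 0.28    0.96    0.0001]
 [ 0.      0.0001 -1.    ]] 0.08532304742039953
((540.4668579101562, 100.767333984375), (171.6047821044922, 234.4210968017578), 5.659033298492432) [[443.5247 208.9458]
 [466.6406 -24.3328]
 [637.409   -7.4111]
 [614.2932 225.8675]]
0.86 [387.4, 149.9, 43.9, 60.4] ((621.3690795898438, -293.25543212890625), (47.993534088134766, 142.61614990234375), 62.683494567871094)
0.81 [368.6, 73.4, 23.1, 62.4] ((799.9962158203125, -243.79124450683594), (145.81829833984375, 47.32463073730469), 3.9390666484832764)
0.7 [392.1, 353.3, 69.5, 29.4] ((174.57420349121094, -304.1838684082031), (142.36199951171875, 48.24488067626953), 85.49503326416016)
0.42 [209.6, 143.7, 125.0, 196.7] ((627.3942260742188, 114.22784423828125), (451.5211486816406, 285.3481750488281), 4.952296733856201)
```

```bash
cat >> h.py <<'E'
def down(y): return R.from_matrix(np.array([[np.cos(y),np.sin(y),0],[np.sin(y),-np.cos(y),0],[0,0,-1]]).T)
def rows(p,yaw=None,n=5,start=None):
    """per-row tool-frame shift (cm) and turn (deg)"""
    s,q,r=pose()
    if start is not None: q=np.array(start)
    t=r if yaw is None else min((down(yaw),down(yaw+np.pi)),key=lambda t:(r.inv()*t).magnitude())
    v=(r.inv()*t).as_rotvec()/n; d=(np.array(p)-q)/n
    for i in range(n):
        ri=r*R.from_rotvec(v*i)
        print(np.round(np.r_[ri.inv().apply(d)*100,np.degrees(v)],2).tolist())
E
python3 - <<'E'
from h import *
rows([.445,.093,.24],np.radians(95.3),15)
E
```

```text
[-2.67, -2.41, -0.0, 0.0, -0.0, 4.56]
[-2.86, -2.19, -0.0, 0.0, -0.0, 4.56]
[-3.02, -1.95, -0.0, 0.0, -0.0, 4.56]
[-3.17, -1.71, -0.0, 0.0, -0.0, 4.56]
[-3.29, -1.45, -0.0, 0.0, -0.0, 4.56]
[-3.4, -1.18, -0.0, 0.0, -0.0, 4.56]
[-3.48, -0.91, -0.0, 0.0, -0.0, 4.56]
[-3.54, -0.63, -0.0, 0.0, -0.0, 4.56]
[-3.58, -0.34, -0.0, 0.0, -0.0, 4.56]
[-3.6, -0.06, -0.0, 0.0, -0.0, 4.56]
[-3.59, 0.23, -0.0, 0.0, -0.0, 4.56]
[-3.56, 0.51, -0.0, 0.0, -0.0, 4.56]
[-3.51, 0.79, -0.0, 0.0, -0.0, 4.56]
[-3.44, 1.07, -0.0, 0.0, -0.0, 4.56]
[-3.34, 1.34, -0.0, 0.0, -0.0, 4.56]
```

Request:
servo_tool(increments=[[-2.7,-2.4,0,0,0,4.56,0.2],[-2.9,-2.2,0,0,0,4.56,0.2],[-3.0,-1.95,0,0,0,4.56,0.2],[-3.2,-1.7,0,0,0,4.56,0.2],[-3.3,-1.45,0,0,0,4.56,0.2]])

```text
clock: 1.7
position: [0.257, 0.3975, 0.2395]
ee_rot: [0.0, 0.336, 0.942, 0.0]
contact_force: [1.1, -0.5, 0.1]
width: 0.0338
gripper_force: 0.0
```

Request:
servo_tool(increments=[[-3.4,-1.2,0,0,0,4.56,0.2],[-3.5,-0.9,0,0,0,4.56,0.2],[-3.5,-0.6,0,0,0,4.56,0.2],[-3.6,-0.3,0,0,0,4.56,0.2],[-3.6,0,0,0,0,4.56,0.2]])

```text
clock: 2.2
position: [0.3527, 0.2452, 0.2396]
ee_rot: [0.0, 0.515, 0.857, 0.0]
contact_force: [-0.0, -0.4, 0.2]
width: 0.0345
gripper_force: 0.0
```

Request:
servo_tool(increments=[[-3.6,0.2,0,0,0,4.56,0.2],[-3.6,0.5,0,0,0,4.56,0.2],[-3.5,0.8,0,0,0,4.56,0.2],[-3.4,1.1,0,0,0,4.56,0.2],[-3.3,1.3,0,0,0,4.56,0.2]])

```text
clock: 2.7
position: [0.4472, 0.0924, 0.2395]
ee_rot: [0.0, 0.675, 0.738, 0.0]
contact_force: [0.0, 0.2, 0.5]
width: 0.0341
gripper_force: 0.0
```

```bash
python3 - <<'E'
from h import *
s,p,r=pose(); print(p,r.as_matrix(),s['width'],s['qpos'],s['clock'])
im=save('wrist','w1')
print(optics.get_calibration('wrist')['world_to_cam'])
print('hinge-bar model px',proj('wrist',[[.4613,.0929,.072],[.6255,.109,.072],[.530,.0997,0]]))
for n,z in dict(flap_bar=.072,flap_hinge=.072,bay_floor=.007).items():
    for d in finder.tip_of(n,'wrist')[:2]: print(n,d['p'],d['at'],onz('wrist',d['at'],z))
E
```

```text
[0.4472 0.0924 0.2395] [[-0.0895  0.996   0.0007]
 [ 0.996   0.0895  0.0003]
 [ 0.0002  0.0007 -1.    ]] 0.034109868996904984 [ 0.0509  0.0955  1.7378  0.0003  1.3076 -0.0387] 2.7
[[ 0.9964  0.0846  0.0038 -0.4558]
 [ 0.0794 -0.9483  0.3073  0.0078]
 [ 0.0296 -0.3059 -0.9516  0.3936]
 [ 0.      0.      0.      1.    ]]
hinge-bar model px [[328.2059 175.5651]
 [514.3543 173.473 ]
 [390.274  158.3931]]
flap_bar 0.9 [329.8, 182.7] [0.4612 0.0898 0.072 ]
flap_bar 0.25 [515.6, 180.5] [0.6259 0.1065 0.072 ]
flap_hinge 0.82 [518.1, 183.6] [0.6267 0.1065 0.072 ]
```

View pics/w1.png

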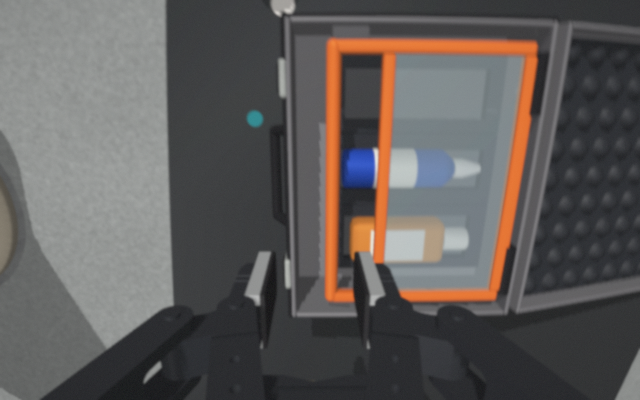

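The wrist view shows the bar as a vertical orange strip at col ~333 and the front wall at col ~290. The empty bay is the top one, and the blue bottle and flask are below it.

Request:
servo_tool(increments=[[0,1.43,2.5,0,0,0,0.4],[0,0,4,0,0,0,0.4],[0,0,4,0,0,0,0.4],[0,0,2,0,0,0,0.4],[0,0,0,0,0,0,0.4]], squeeze=25)

```text
clock: 3.4
position: [0.4573, 0.0961, 0.1117]
ee_rot: [-0.003, 0.673, 0.74, -0.002]
contact_force: [-0.2, 0.5, 0.6]
width: 0.0255
gripper_force: 0.0
```

```bash
python3 - <<'E'
from h import *
s,p,r=pose(); print(p,s['width'])
im=save('wrist','w2'); m=orange(im)
# bar band: rows of bar left cluster near tool
for v in (150,200,250,300): 
    c=np.where(m[v])[0]; 
    if len(c): print(v,c.min(),c.max(), [onz('wrist',(k,v),.072)[:2] for k in (c.min(),)])
print('bar model',proj('wrist',[[.4612,.091,.072]]),'tip axis',proj('wrist',[p+[0,0,-.05]]))
E
```

```text
[0.4573 0.0961 0.1117] 0.025513566074373495
bar model [[320.49   248.8481]] tip axis [[314.3479 232.1272]]
```

View pics/w2.png

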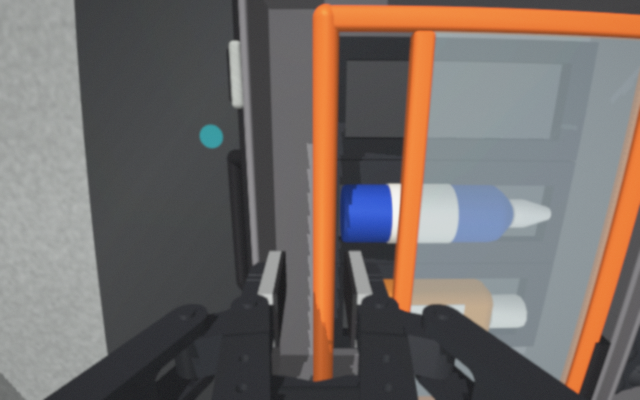

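The bar runs down col ~325 between the fingers (inner faces at ~282 and ~350), so I shift about 4 mm toward +x and go down.

Request:
servo_tool(increments=[[0,0.35,1,0,0,0,0.4],[0,0,2,0,0,0,0.4],[0,0,1.5,0,0,0,0.4],[0,0,0.5,0,0,0,0.4],[0,0,0,0,0,0,0.4]])

```text
clock: 3.95
position: [0.4647, 0.0956, 0.0646]
ee_rot: [0.0, 0.673, 0.739, 0.0]
contact_force: [0.1, 0.4, -0.8]
width: 0.0258
gripper_force: 0.0
```

Request:
servo_tool(increments=[[0,0,0,0,0,0,1],[0,0,0,0,0,0,1],[0,0,0,0,0,0,1],[0,0,0,0,0,0,1],[0,0,0,0,0,0,1]], squeeze=25)

```text
clock: 4.45
position: [0.4619, 0.0953, 0.065]
ee_rot: [-0.001, 0.673, 0.739, -0.001]
contact_force: [-4.4, -0.1, 3.8]
width: 0.0107
gripper_force: 24.4
```

```bash
cat >> h.py <<'E'
def arc(th0,th1,n):
    """per row tool y (along case x) and z (down) in cm, tool down, y tool = case x"""
    t=np.linspace(th0,th1,n+1); x=-16.5*np.cos(t); z=16.5*np.sin(t)
    for a,b,c in zip(np.diff(x),-np.diff(z),t[1:]): print([0,round(a,2),round(b,2)],round(c,3))
E
python3 - <<'E'
from h import *
s,p,r=pose(); print(p,r.as_matrix(),s['width'],s['gripper_force'],s['contact_force'])
arc(0,1.75,20)
E
```

```text
[0.4619 0.0953 0.065 ] [[-0.0933  0.9956 -0.004 ]
 [ 0.9956  0.0933 -0.0002]
 [ 0.0001 -0.004  -1.    ]] 0.01069814839642086 24.40552443265915 [-4.4087 -0.1358  3.8062]
[0, np.float64(0.06), np.float64(-1.44)] 0.088
[0, np.float64(0.19), np.float64(-1.43)] 0.175
[0, np.float64(0.31), np.float64(-1.41)] 0.262
[0, np.float64(0.44), np.float64(-1.38)] 0.35
[0, np.float64(0.55), np.float64(-1.33)] 0.438
[0, np.float64(0.67), np.float64(-1.28)] 0.525
[0, np.float64(0.78), np.float64(-1.22)] 0.612
[0, np.float64(0.88), np.float64(-1.14)] 0.7
[0, np.float64(0.98), np.float64(-1.06)] 0.788
[0, np.float64(1.07), np.float64(-0.97)] 0.875
[0, np.float64(1.15), np.float64(-0.88)] 0.962
[0, np.float64(1.22), np.float64(-0.77)] 1.05
[0, np.float64(1.28), np.float64(-0.66)] 1.138
[0, np.float64(1.34), np.float64(-0.55)] 1.225
[0, np.float64(1.38), np.float64(-0.43)] 1.312
[0, np.float64(1.41), np.float64(-0.31)] 1.4
[0, np.float64(1.43), np.float64(-0.18)] 1.487
[0, np.float64(1.44), np.float64(-0.06)] 1.575
[0, np.float64(1.44), np.float64(0.07)] 1.662
[0, np.float64(1.43), np.float64(0.19)] 1.75
```

Request:
servo_tool(increments=[[0,-0.2,-1.4,0,0,0,1],[0,0.2,-1.4,0,0,0,1],[0,0.3,-1.4,0,0,0,1],[0,0.45,-1.4,0,0,0,1],[0,0.55,-1.35,0,0,0,1]])

```text
clock: 4.95
position: [0.4762, 0.0967, 0.1348]
ee_rot: [-0.001, 0.673, 0.739, -0.0]
contact_force: [-1.0, -0.0, -2.9]
width: 0.0108
gripper_force: 24.3
```

Request:
servo_tool(increments=[[0,0.65,-1.3,0,0,0,1],[0,0.8,-1.2,0,0,0,1],[0,0.9,-1.15,0,0,0,1],[0,1.0,-1.05,0,0,0,1],[0,1.05,-1.0,0,0,0,1]])

```text
clock: 5.45
position: [0.5159, 0.1005, 0.1919]
ee_rot: [-0.004, 0.673, 0.739, -0.004]
contact_force: [-9.8, -0.9, 8.5]
width: 0.0111
gripper_force: 24.6
```

```bash
python3 - <<'E'
from h import *
s,p,r=pose(); print(p,s['width'],s['gripper_force'],s['contact_force'],r.as_matrix()[:,2])
d=p-np.array([.4619,.0953,.065]); x=d@[.9952,.0976,0]; print(np.arctan2(d[2],.165-x),np.hypot(d[2],.165-x))
E
```

```text
[0.5159 0.1005 0.1919] 0.011124080278236134 24.585627615451813 [-9.7648 -0.9359  8.5301] [-0.0104 -0.0008 -0.9999]
0.8534558214901788 0.16844441076741726
```

Request:
servo_tool(increments=[[0,1.0,-1.05,0,0,0,1],[0,1.1,-0.95,0,0,0,1],[0,1.2,-0.75,0,0,0,1],[0,1.3,-0.6,0,0,0,1],[0,1.35,-0.45,0,0,0,1]])

```text
clock: 5.95
position: [0.5795, 0.1065, 0.2306]
ee_rot: [-0.0, 0.673, 0.739, -0.0]
contact_force: [-2.6, 0.3, 3.9]
width: 0.0108
gripper_force: 24.7
```

Request:
servo_tool(increments=[[0,1.4,-0.35,0,0,0,1],[0,1.45,-0.2,0,0,0,1],[0,1.45,-0.05,0,0,0,1],[0,1.45,0.05,0,0,0,1],[0,1.4,0.2,0,0,0,1]])

```text
clock: 6.45
position: [0.6518, 0.1134, 0.234]
ee_rot: [0.0, 0.673, 0.739, 0.001]
contact_force: [-1.8, 1.2, 3.6]
width: 0.0106
gripper_force: 26.0
```

```bash
cat >> h.py <<'E'
def th():
    s,p,r=pose(); d=p-np.array([.4619,.0953,.065]); x=d@[.9952,.0976,0]
    print('pos',p,'w',s['width'],'f',s['contact_force'],'th',np.arctan2(d[2],.165-x),np.hypot(d[2],.165-x))
E
python3 -c "
from h import *
th()"
```

```text
pos [0.6518 0.1134 0.234 ] w 0.010649776884691035 f [-1.7582  1.2073  3.5873] th 1.7219870852490515 0.17096361243994357
```

Request:
servo_tool(increments=[[0,1.0,0.2,0,0,0,1],[0,0.5,0.1,0,0,0,1],[0,0,0,0,0,0,0.4],[0,0,0,0,0,0,0.4],[0,0,0,0,0,0,0.4]])

```text
clock: 6.95
position: [0.6662, 0.1141, 0.2294]
ee_rot: [0.0, 0.673, 0.739, 0.0]
contact_force: [1.0, -0.8, 0.1]
width: 0.0258
gripper_force: 0.3
```

Request:
servo_tool(increments=[[0,0,-2,0,0,0,0.4],[0,0,-4,0,0,0,0.4],[0,0,-4,0,0,0,0.4],[0,0,0,0,0,0,0.0],[0,0,0,0,0,0,-0.6]])

```text
clock: 7.45
position: [0.6663, 0.1142, 0.3307]
ee_rot: [0.001, 0.673, 0.739, 0.001]
contact_force: [-0.5, 0.1, -0.7]
width: 0.0537
gripper_force: 0.0
```

```bash
python3 - <<'E'
from h import *
th()
print(pose()[0]['qpos'],pose()[0]['width'])
im=save('top','t2')
m=orange(im); m[:,300:]=0; m[:,:140]=0;m[250:]=0
a,b,w,h=cv2.boundingRect(m); print(a,b,w,h)
H=np.array([.6255,.107,.072]);u=np.array([.9952,.0976,0])
for t in (0,1.57,1.7,1.9): print(t,proj('top',[H-u*.165*np.cos(t)+[0,0,.165*np.sin(t)]]))
for d in finder.tip_of('flap_bar','top'):print(d)
for d in finder.tip_of('bay_floor','top'):print(d,onz('top',d['at'],.007))
for d in finder.silhouettes('brush_mid','top'): print(d['p'],rect('top',d['region'],.036))
rows([.60,-.27,.28],np.radians(-30),10)
E
```

```text
pos [0.6663 0.1142 0.3307] w 0.05371596879237885 f [-0.4782  0.068  -0.6568] th 1.7210909186697545 0.26871865010135776
[ 0.0669  0.4032  1.0929 -0.0001  1.643  -0.0262] 0.05371596879237885
140 85 120 121
0 [[211.3055 215.3284]]
1.57 [[187.9517 118.5856]]
1.7 [[187.7957 107.5902]]
1.9 [[188.3557  92.3093]]
{'at': [185.3, 94.2], 'p': 0.83}
{'at': [181.9, 185.6], 'p': 0.93} [0.5326 0.1771 0.007 ]
0.87 ((175.7020263671875, -303.77099609375), (144.41415405273438, 47.598388671875), 84.6094970703125)
0.81 ((621.3687133789062, -292.6788635253906), (49.00173568725586, 143.46945190429688), 59.63285827636719)
0.64 ((799.0298461914062, -244.40203857421875), (147.75115966796875, 49.67788314819336), 3.1679112911224365)
[-3.76, -1.01, 0.48, -0.02, -0.01, -5.47]
[-3.65, -1.36, 0.48, -0.02, -0.01, -5.47]
[-3.5, -1.7, 0.48, -0.02, -0.01, -5.47]
[-3.33, -2.03, 0.48, -0.02, -0.01, -5.47]
[-3.12, -2.34, 0.48, -0.02, -0.01, -5.47]
[-2.88, -2.62, 0.48, -0.02, -0.01, -5.47]
[-2.62, -2.89, 0.48, -0.02, -0.01, -5.47]
[-2.33, -3.12, 0.48, -0.02, -0.01, -5.47]
[-2.02, -3.33, 0.48, -0.02, -0.01, -5.47]
[-1.7, -3.51, 0.48, -0.02, -0.01, -5.47]
```

View pics/t2.png

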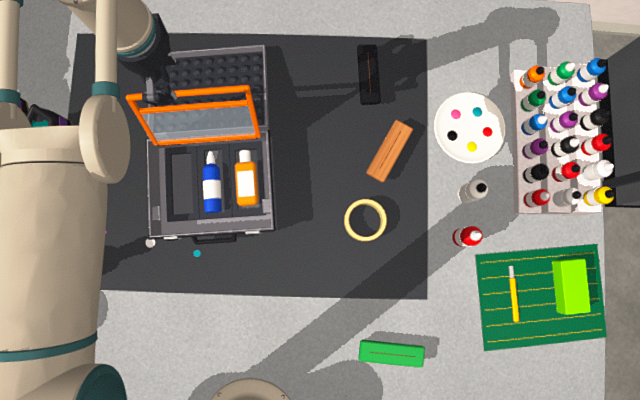

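The flap leans fully back, with its bar at row ~94, which matches 1.9 rad. The empty bay shows at (181,186), and the brush is untouched at (390,151).

Request:
servo_tool(increments=[[-3.9,-0.8,0.6,0,0,-5.5,-0.6],[-3.8,-1.2,0.6,0,0,-5.5,-0.6],[-3.7,-1.5,0.6,0,0,-5.5,-0.6],[-3.5,-1.9,0.6,0,0,-5.5,-0.6],[-3.3,-2.2,0.6,0,0,-5.5,-0.6]])

```text
clock: 8.15
position: [0.6434, -0.0849, 0.2976]
ee_rot: [-0.001, 0.477, 0.879, -0.0]
contact_force: [1.6, 0.3, -0.1]
width: 0.0686
gripper_force: 0.0
```

Request:
servo_tool(increments=[[-3.1,-2.5,0.6,0,0,-5.5,-0.6],[-2.8,-2.8,0.6,0,0,-5.5,-0.6],[-2.5,-3.1,0.6,0,0,-5.5,-0.6],[-2.2,-3.3,0.6,0,0,-5.5,-0.6],[-1.8,-3.5,0.6,0,0,-5.5,-0.6]])

```text
clock: 8.65
position: [0.6194, -0.2817, 0.2675]
ee_rot: [-0.001, 0.254, 0.967, 0.0]
contact_force: [-0.8, 0.7, 1.2]
width: 0.0685
gripper_force: 0.0
```

```bash
python3 - <<'E'
from h import *
s,p,r=pose(); print(p,r.as_matrix()[:,0],s['width'],s['qpos'])
im=save('wrist','w3')
for d in finder.tip_of('brush_mid','wrist')[:2]: print(d['p'],d['at'],onz('wrist',d['at'],.02))
h=cv2.cvtColor(im,cv2.COLOR_RGB2HSV); 
for d in finder.silhouettes('brush_mid','wrist')[:2]:
    rg=d['region']; print(d['p'],d['box'],rect('wrist',rg,.04)); print(np.median(h[rg],axis=0))
E
```

```text
[ 0.6194 -0.2817  0.2675] [-0.8709  0.4915  0.0026] 0.06853602778643443 [-0.529   0.4276  1.2038  0.0001  1.5127 -1.5861]
0.94 [411.3, 277.9] [ 0.7962 -0.2541  0.02  ]
0.59 [308.5, 170.6] [ 0.6202 -0.2952  0.02  ]
0.96 [403.2, 252.9, 63.0, 57.7] ((754.4696655273438, -250.2798614501953), (71.95668029785156, 45.50444793701172), 3.8155033588409424)
[120.  18.  43.]
0.88 [304.9, 173.0, 47.1, 134.2] ((618.9497680664062, -294.64495849609375), (47.249576568603516, 140.51882934570312), 61.54813766479492)
[ 13. 138. 216.]
```

View pics/w3.png

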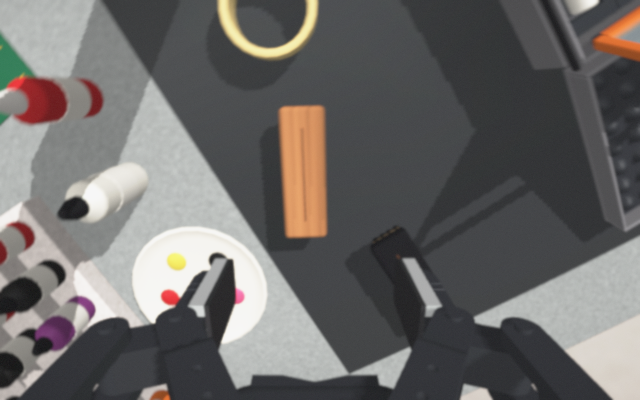

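The brush lies upright in the view at (304,172), nearly parallel to the fingers, and the black look-alike at (395,255) is clear of it.

```bash
python3 - <<'E'
from h import *
rows([.6195,-.2945,.02],np.radians(151.5),8)
E
```

```text
[-0.09, -0.12, 3.08, -0.0, -0.03, -0.18]
[-0.09, -0.13, 3.08, -0.0, -0.03, -0.18]
[-0.09, -0.13, 3.08, -0.0, -0.03, -0.18]
[-0.09, -0.13, 3.08, -0.0, -0.03, -0.18]
[-0.09, -0.13, 3.08, -0.0, -0.03, -0.18]
[-0.08, -0.13, 3.08, -0.0, -0.03, -0.18]
[-0.08, -0.13, 3.08, -0.0, -0.03, -0.18]
[-0.08, -0.13, 3.08, -0.0, -0.03, -0.18]
```

Request:
servo_tool(increments=[[-0.35,-0.5,3,0,0,-1.2,-0.6],[-0.35,-0.5,3.5,0,0,0,-0.6],[0,0,4,0,0,0,-0.6],[0,0,3.5,0,0,0,-0.6],[0,0,2,0,0,0,-0.6]])

```text
clock: 9.3
position: [0.6198, -0.2897, 0.1053]
ee_rot: [-0.003, 0.246, 0.969, 0.001]
contact_force: [-0.1, 0.3, -0.8]
width: 0.0684
gripper_force: 0.0
```

```bash
python3 - <<'E'
from h import *
rows([.6195,-.2945,.02],np.radians(151.5),1)
im=save('wrist','w4'); h=cv2.cvtColor(im,cv2.COLOR_RGB2HSV)
m=cv2.inRange(h,(7,90,120),(19,200,255)); m=cv2.morphologyEx(m,cv2.MORPH_OPEN,np.ones((7,7)))
print(pose()[1],rect('wrist',m,.04))
E
```

```text
[-0.26, -0.45, 8.53, 0.06, -0.38, 0.06]
[ 0.6186 -0.2889  0.1026] ((617.105224609375, -292.301025390625), (44.378753662109375, 137.5297088623047), 61.95674133300781)
```

Request:
servo_tool(increments=[[-0.1,-0.4,2.5,0,0,0,-0.6],[0,0,3,0,0,0,-0.6],[0,0,2,0,0,0,-0.6],[0,0,0.7,0,0,0,-0.6],[0,0,0,0,0,0,-0.6]])

```text
clock: 9.85
position: [0.6203, -0.2954, 0.0267]
ee_rot: [-0.001, 0.246, 0.969, 0.0]
contact_force: [0.4, -0.1, 0.6]
width: 0.0686
gripper_force: 0.0
```

Request:
servo_tool(increments=[[0,0,0,0,0,0,0.3],[0,0,0,0,0,0,0.3],[0,0,0,0,0,0,0.3],[0,0,0,0,0,0,0.3],[0,0,0,0,0,0,0.3]], squeeze=30)

```text
clock: 10.35
position: [0.6218, -0.2968, 0.0292]
ee_rot: [0.002, 0.246, 0.969, -0.0]
contact_force: [1.0, 1.2, 6.6]
width: 0.0453
gripper_force: 33.9
```

Request:
servo_tool(increments=[[0,0,0,0,0,0,-0.4],[0,0,0,0,0,0,-0.4],[0,0.1,0.4,0,0,0,-0.4],[0,0,0.2,0,0,0,-0.4],[0,0,0,0,0,0,-0.4]])

```text
clock: 10.85
position: [0.6204, -0.2953, 0.0203]
ee_rot: [-0.001, 0.246, 0.969, 0.0]
contact_force: [0.7, 0.3, -0.4]
width: 0.0598
gripper_force: 0.0
```

Request:
servo_tool(increments=[[0,0,0,0,0,0,0.3],[0,0,0,0,0,0,0.3],[0,0,0,0,0,0,0.3],[0,0,0,0,0,0,0.3],[0,0,0,0,0,0,0.3]], squeeze=30)

```text
clock: 11.35
position: [0.6209, -0.2955, 0.0211]
ee_rot: [-0.0, 0.246, 0.969, 0.0]
contact_force: [-0.2, 0.9, -2.2]
width: 0.0453
gripper_force: 32.8
```

Request:
servo_tool(increments=[[0,0,-1,0,0,0,0.3],[0,0,-3,0,0,0,0.3],[0,0,-4,0,0,0,0.3],[0,0,-4,0,0,0,0.3],[0,0,-4,0,0,0,0.3]])

```text
clock: 11.85
position: [0.6207, -0.2954, 0.1834]
ee_rot: [0.0, 0.246, 0.969, 0.0]
contact_force: [0.2, -0.7, -2.0]
width: 0.0454
gripper_force: 32.6
```

```bash
python3 - <<'E'
from h import *
s,p,r=pose(); print(p,s['width'],s['gripper_force'],s['contact_force'])
rows([.53,-.02,.19],np.radians(185.6),10)
t=down(np.radians(185.6)); print('then',t.inv().apply([.002,.195,0])*100)
E
```

```text
[ 0.6207 -0.2954  0.1834] 0.045449745806781815 32.60798513889313 [ 0.2376 -0.7196 -2.0419]
[2.11, 1.99, -0.07, 0.0, 0.0, -3.41]
[1.99, 2.11, -0.07, 0.0, 0.0, -3.41]
[1.86, 2.22, -0.07, 0.0, 0.0, -3.41]
[1.72, 2.33, -0.07, 0.0, 0.0, -3.41]
[1.58, 2.43, -0.07, 0.0, 0.0, -3.41]
[1.43, 2.52, -0.07, 0.0, 0.0, -3.41]
[1.28, 2.6, -0.07, 0.0, 0.0, -3.41]
[1.13, 2.67, -0.07, 0.0, 0.0, -3.41]
[0.97, 2.73, -0.07, 0.0, 0.0, -3.41]
[0.8, 2.79, -0.07, 0.0, 0.0, -3.41]
then [-2.1019 19.3874  0.    ]
```

Request:
servo_tool(increments=[[2.1,2.0,0,0,0,-3.4,0.3],[2.0,2.1,0,0,0,-3.4,0.3],[1.9,2.2,0,0,0,-3.4,0.3],[1.7,2.3,0,0,0,-3.4,0.3],[1.6,2.4,0,0,0,-3.4,0.3]])

```text
clock: 12.35
position: [0.5745, -0.1574, 0.1821]
ee_rot: [0.0, 0.099, 0.995, 0.0]
contact_force: [0.1, 0.6, -2.0]
width: 0.0456
gripper_force: 32.6
```

Request:
servo_tool(increments=[[1.4,2.5,0,0,0,-3.4,0.3],[1.3,2.6,0,0,0,-3.4,0.3],[1.1,2.7,0,0,0,-3.4,0.3],[1.0,2.7,0,0,0,-3.4,0.3],[0.8,2.8,0,0,0,-3.4,0.3]])

```text
clock: 12.85
position: [0.5293, -0.0199, 0.1821]
ee_rot: [0.0, -0.049, 0.999, 0.0]
contact_force: [0.0, 0.1, -1.4]
width: 0.0455
gripper_force: 32.6
```

Request:
servo_tool(increments=[[-0.5,2.5,0,0,0,0,0.3],[-0.5,2.5,0,0,0,0,0.3],[0,0,0,0,0,0,0.3],[0,0,0,0,0,0,0.3],[0,0,0,0,0,0,0.3]])

```text
clock: 13.35
position: [0.5349, 0.0291, 0.1816]
ee_rot: [0.0, -0.048, 0.999, -0.0]
contact_force: [0.4, 0.4, -2.4]
width: 0.0454
gripper_force: 32.7
```

```bash
python3 - <<'E'
from h import *
s,p,r=pose(); print(p,r.as_matrix()[:,:2],s['width'],s['gripper_force'],s['qpos'])
im=save('wrist','w5')
o,_=ray('wrist',(320,200)); print('cam',o)
for n,z in (('bay_floor',.007),('brush_mid',p[2]),('flap_hinge',.072),('paint',.007),('flask',.007)):
  for d in finder.tip_of(n,'wrist')[:2]: print(n,d['p'],d['at'],onz('wrist',d['at'],z))
E
```

```text
[0.5349 0.0291 0.1816] [[-0.9954 -0.0962]
 [-0.0962  0.9954]
 [-0.0002 -0.0006]] 0.04543091670250906 32.666922211647034 [-0.0753  0.2567  1.6819 -0.0005  1.2027 -1.7423]
cam [0.4562 0.022  0.3163]
bay_floor 0.65 [472.3, 198.5] [0.5384 0.1754 0.007 ]
brush_mid 0.77 [44.7, 390.9] [ 0.6127 -0.1006  0.1816]
brush_mid 0.65 [314.9, 279.4] [0.534  0.0296 0.1816]
paint 0.68 [387.9, 193.1] [0.5407 0.0971 0.007 ]
```

View pics/w5.png

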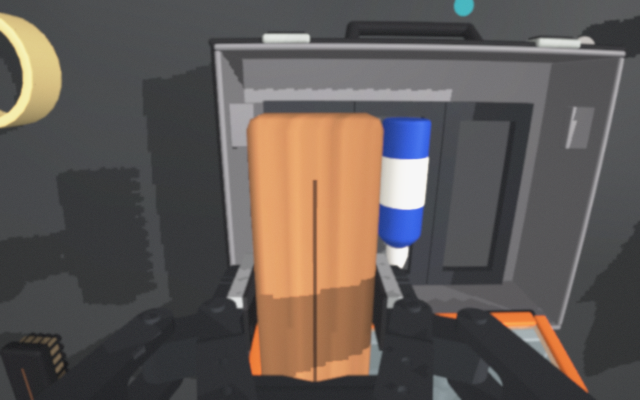

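```bash
python3 - <<'E'
from h import *
c=np.array([onz('wrist',q,.007) for q in [(457,120),(509,122),(443,268),(492,270)]]); print(c,c.mean(0), np.linalg.norm(c[0]-c[2]),np.linalg.norm(c[0]-c[1]))
p=pose()[1];t=pose()[2]
for q in [(315,113),(315,380),(250,125),(382,125)]:
    w=onz('wrist',q,.2005); print(q,w,t.inv().apply(w-p))
im=cv2.imread('pics/w5.png'); g=cv2.cvtColor(im,cv2.COLOR_BGR2GRAY)
print(g[200,430:540:2]); print(g[100:290:3,475])
E
```

```text
[[0.4703 0.1465 0.007 ]
 [0.4671 0.1926 0.007 ]
 [0.611  0.1633 0.007 ]
 [0.609  0.2128 0.007 ]] [0.5393 0.1788 0.007 ] 0.14161947210563794 0.04613810539526384
(315, 113) [0.4639 0.0232 0.2005] [ 0.0713  0.0009 -0.0192]
(315, 380) [0.5699 0.0334 0.2005] [-0.0352  0.0009 -0.0192]
(250, 125) [0.4696 0.0029 0.2005] [ 0.0676 -0.0199 -0.0192]
(382, 125) [0.4656 0.0449 0.2005] [ 0.0676  0.0223 -0.0192]
[ 73  71  71  64  71  73  73  73  73  75  76  84  86  85  84  87  86  84
  85  83  88  84  86  86  86  87  86  85  86  84  85  84  84  82  57  42
  45  51  52  54  53  53  55  65 103 116 118 116 115  95  87  86  86  86
  86]
[112  69  63  61  57  54  55  79  85  86  86  84  85  85  85  85  84  86
  85  85  85  86  85  85  86  86  85  86  86  85  86  84  87  86  86  86
  85  85  85  86  85  84  85  85  85  85  84  85  86  85  84  86  85  85
  85  79  45  50  55  55  51  58  92  95]
```

The wrist view shows the bay's floor rectangle with corners at about (457,120), (509,122), (443,268) and (492,270). The brush is held straight and centred between the fingers.

Request:
servo_tool(increments=[[-0.3,2.5,0,0,0,0,0.3],[-0.4,3.6,0,0,0,0,0.3],[-0.4,3.6,0,0,0,0,0.3],[-0.3,2.8,1,0,0,0,0.3],[-0.3,2.0,1,0,0,0,0.3]])

```text
clock: 14.15
position: [0.5381, 0.1774, 0.1614]
ee_rot: [0.0, -0.049, 0.999, 0.0]
contact_force: [0.2, -0.3, -2.1]
width: 0.0459
gripper_force: 32.7
```

Request:
servo_tool(increments=[[0,0,1.5,0,0,0,0.3],[0,0,1.5,0,0,0,0.3],[0,0,0,0,0,0,0.3],[0,0,0,0,0,0,0.3],[0,0,0,0,0,0,0.3]])

```text
clock: 14.65
position: [0.5387, 0.1755, 0.1322]
ee_rot: [0.001, -0.048, 0.999, 0.0]
contact_force: [0.2, 0.7, -1.5]
width: 0.0454
gripper_force: 32.6
```

```bash
python3 - <<'E'
from h import *
s,p,r=pose(); print(p,s['width'],s['contact_force'])
rows([.5375,.1755,.028],np.radians(185.5),1)
im=save('wrist','w6')
t=r
# foam cut-out corners / brush expected
print(proj('wrist',[p]))
for n,z in (('bay_floor',.007),('brush_mid',p[2]-.001),('paint',.007)):
  for d in finder.tip_of(n,'wrist')[:2]: print(n,d['p'],d['at'],onz('wrist',d['at'],z))
E
```

```text
[0.5387 0.1755 0.1322] 0.04544922750978493 [ 0.2201  0.7447 -1.5276]
[0.14, 0.01, 10.42, 0.01, 0.1, 0.01]
[[312.7847 280.831 ]]
brush_mid 0.69 [315.6, 279.2] [0.5381 0.1767 0.1312]
paint 0.93 [212.8, 187.7] [0.5393 0.099  0.007 ]
```

View pics/w6.png

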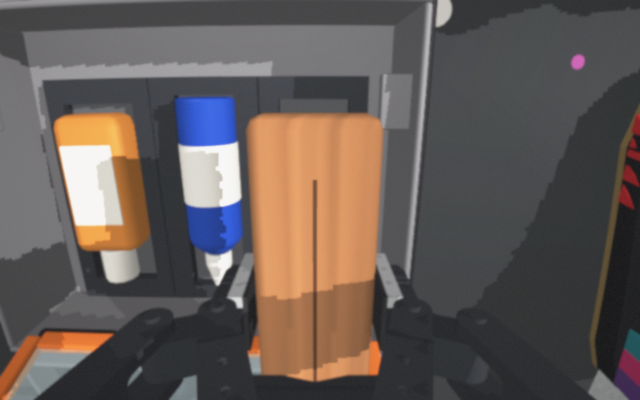

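The front end of the bay peeks out ahead of the brush at row ~99, cols 281–347, so I check the line-up against that.

```bash
python3 - <<'E'
from h import *
s,p,r=pose()
g=cv2.cvtColor(cv2.imread('pics/w6.png'),cv2.COLOR_BGR2GRAY); print(g[104,260:370:2]); print(g[80:116,315])
u=np.array([.9952,.0976,0])
for z in (.007,.017):
    a,b=onz('wrist',(281,99),z),onz('wrist',(347,99),z); m=(a+b)/2
    print(z,a,b,np.linalg.norm(a-b),'centre',m+.07*u,'rel tool',r.inv().apply(m+.07*u-p))
E
```

```text
[71 72 74 71 73 72 73 73 71 66 79 88 88 87 86 86 88 86 88 88 87 87 89 85
 86 88 87 88 88 88 88 87 87 87 88 88 85 88 89 88 88 86 86 83 60 56 58 56
 57 57 58 54 58 63 97]
[ 59  60  57  58  60  60  58  58  57  56  58  57  59  57  57  58  59  60
  68  80  84  87  86  89  88  88  87  89  86  89  87  88  96 111 123 131]
0.007 [0.4697 0.1461 0.007 ] [0.4652 0.1923 0.007 ] 0.04643507132100105 centre [0.5371 0.1761 0.007 ] rel tool [0.0014 0.0005 0.125 ]
0.017 [0.4693 0.147  0.017 ] [0.465  0.1914 0.017 ] 0.04464729470391239 centre [0.5368 0.176  0.017 ] rel tool [0.0016 0.0005 0.115 ]
```

Request:
servo_tool(increments=[[0.1,0,2,0,0,0,0.3],[0,0,2.5,0,0,0,0.3],[0,0,2.5,0,0,0,0.3],[0,0,1.5,0,0,0,0.3],[0,0,0,0,0,0,0.3]])

```text
clock: 15.35
position: [0.5353, 0.1751, 0.0445]
ee_rot: [-0.002, -0.048, 0.999, -0.0]
contact_force: [0.2, -1.6, -1.6]
width: 0.0455
gripper_force: 32.6
```

Request:
servo_tool(increments=[[0,0,0.3,0,0,0,0.3],[0,0,0.4,0,0,0,0.3],[0,0,0.4,0,0,0,0.3],[0,0,0.3,0,0,0,0.3],[0,0,0,0,0,0,0.3]])

```text
clock: 15.85
position: [0.5392, 0.1751, 0.0355]
ee_rot: [0.003, -0.049, 0.999, -0.0]
contact_force: [-0.1, -6.3, 7.4]
width: 0.0457
gripper_force: 35.5
```

Request:
servo_tool(increments=[[0,-0.1,-0.1,0,0,0,0.3],[0,-0.1,0,0,0,0,0.3],[0,0,0,0,0,0,0.3],[0,0,0,0,0,0,0.3],[0,0,0,0,0,0,0.3]])

```text
clock: 16.35
position: [0.5368, 0.1733, 0.033]
ee_rot: [-0.0, -0.048, 0.999, -0.0]
contact_force: [-0.1, -2.7, 0.2]
width: 0.0453
gripper_force: 34.8
```

```bash
python3 - <<'E'
from h import *
s,p,r=pose(); print(p,r.as_matrix()[:,2],s['contact_force'],s['moment'])
im=save('wrist','w7')
g=cv2.cvtColor(im,cv2.COLOR_RGB2GRAY)
print(proj('wrist',[p]))
cv2.imwrite('pics/w7s.png',np.hstack([im[:,:,::-1],save('scene','s7')[60:460,250:500,::-1][:,:160]]) if 0 else im[:,:,::-1])
E
```

```text
[0.5368 0.1733 0.033 ] [-0.0008 -0.0006 -1.    ] [-0.1202 -2.6997  0.2023] [-0.2688  0.011   0.0134]
[[312.8173 280.9263]]
```

View pics/w7.png

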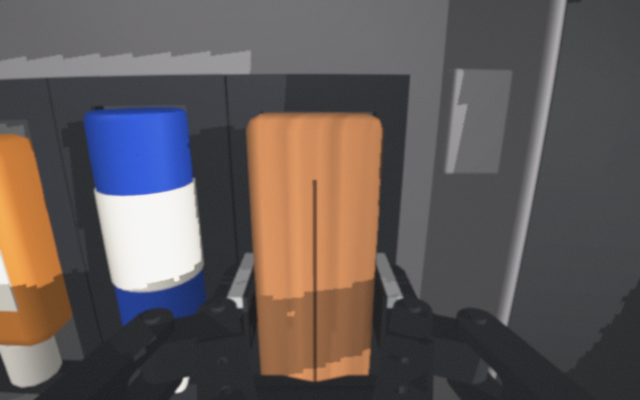

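The insert spans cols 230–408 and the brush is centred at about 315, so it lines up. I keep lowering.

Request:
servo_tool(increments=[[0,-0.05,0.15,0,0,0,0.3],[0,0,0.2,0,0,0,0.3],[0,0,0.15,0,0,0,0.3],[0,0,0,0,0,0,0.3],[0,0,0,0,0,0,0.3]])

```text
clock: 16.9
position: [0.5373, 0.1721, 0.0281]
ee_rot: [-0.0, -0.049, 0.999, -0.001]
contact_force: [0.4, -6.5, 0.7]
width: 0.0455
gripper_force: 34.9
```

Request:
servo_tool(increments=[[0,0,0,0,0,0,-0.2],[0,0,0,0,0,0,-0.2],[0,0,0,0,0,0,-0.2],[0,0,0,0,0,0,-0.2],[0,0,0,0,0,0,-0.2]])

```text
clock: 17.4
position: [0.5377, 0.17, 0.0289]
ee_rot: [0.0, -0.049, 0.999, -0.002]
contact_force: [0.8, -14.1, 4.8]
width: 0.0512
gripper_force: 0.0
```

```bash
python3 - <<'E'
from h import *
s,p,r=pose(); print(p,r.as_matrix()[:,2],s['width'],s['gripper_force'],s['contact_force'],s['moment'])
E
```

```text
[0.5377 0.17   0.0289] [ 0.0009 -0.0048 -1.    ] 0.05116688743499071 0.0 [  0.7738 -14.1174   4.8329] [-1.2921 -0.0528 -0.0165]
```

Request:
servo_tool(increments=[[0,-0.15,-0.2,0,0,0,-0.2],[0,0,-0.4,0,0,0,-0.2],[0,0,-0.8,0,0,0,-0.2],[0,0,-1,0,0,0,-0.2],[0,0,-1,0,0,0,-0.2]])

```text
clock: 17.9
position: [0.5375, 0.1724, 0.0634]
ee_rot: [0.0, -0.048, 0.999, 0.0]
contact_force: [0.6, 0.3, -0.5]
width: 0.0511
gripper_force: 0.0
```

Request:
servo_tool(increments=[[0,0,-2,0,0,0,-0.2],[0,0,-3,0,0,0,-0.2],[0,0,-4,0,0,0,-0.2],[0,0,-3,0,0,0,-0.2],[0,0,-2,0,0,0,-0.2]])

```text
clock: 18.4
position: [0.5382, 0.1724, 0.2061]
ee_rot: [0.002, -0.049, 0.999, 0.001]
contact_force: [-0.3, 0.0, 0.9]
width: 0.0512
gripper_force: 0.0
```

```bash
python3 - <<'E'
from h import *
s,p,r=pose(); print(p,r.as_matrix()[:,:2],s['width'],s['contact_force'],s['qpos'])
im=save('wrist','w8')
g=cv2.cvtColor(im,cv2.COLOR_RGB2HSV)
for n,z in (('bay_floor',.007),('brush_mid',.027),('paint',.007),('flask',.007)):
  for d in finder.tip_of(n,'wrist')[:2]: print(n,d['p'],d['at'],onz('wrist',d['at'],z))
for d in finder.silhouettes('brush_mid','wrist')[:1]: print(d['box'],rect('wrist',d['region'],.047),rect('wrist',d['region'],.057))
E
```

```text
[0.5382 0.1724 0.2061] [[-0.9953 -0.097 ]
 [-0.097   0.9953]
 [-0.0051  0.0012]] 0.05119214451167024 [-0.2501  0.0142  0.9082] [ 0.1864  0.2788  1.5852  0.0007  1.2724 -1.4818]
brush_mid 0.72 [314.6, 175.5] [0.5354 0.173  0.027 ]
brush_mid 0.62 [228.3, 282.5] [0.6527 0.0979 0.027 ]
paint 0.74 [236.6, 168.2] [0.5382 0.0988 0.007 ]
flask 0.73 [161.0, 174.5] [0.5499 0.0264 0.007 ]
[313.9, 176.4, 56.1, 165.0] ((531.9176635742188, 171.3653564453125), (137.6479949951172, 44.55535888671875), 5.656023979187012) ((529.3577880859375, 171.13328552246094), (132.88662719726562, 43.014163970947266), 5.656033992767334)
```

View pics/w8.png

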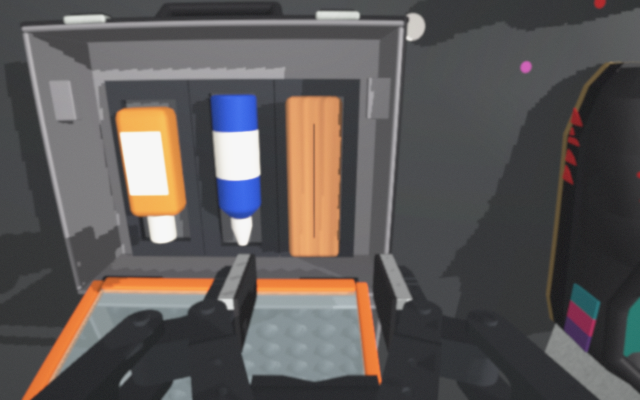

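The brush lies flat and square in its bay at (314,176). The flask and blue bottle are unmoved, and the flap stays open.

```bash
python3 - <<'E'
from h import *
rows([.678,.116,.31],np.radians(95.4),15)
E
```

```text
[-0.9, -0.46, -0.73, 0.01, -0.01, -5.99]
[-0.85, -0.55, -0.73, 0.01, -0.01, -5.99]
[-0.79, -0.64, -0.73, 0.01, -0.01, -5.99]
[-0.72, -0.72, -0.73, 0.01, -0.01, -5.99]
[-0.64, -0.79, -0.73, 0.01, -0.01, -5.99]
[-0.55, -0.85, -0.73, 0.01, -0.01, -5.99]
[-0.46, -0.9, -0.73, 0.01, -0.01, -5.99]
[-0.36, -0.95, -0.73, 0.01, -0.01, -5.99]
[-0.26, -0.98, -0.73, 0.01, -0.01, -5.99]
[-0.16, -1.0, -0.73, 0.01, -0.01, -5.99]
[-0.05, -1.01, -0.73, 0.01, -0.01, -5.99]
[0.05, -1.01, -0.73, 0.01, -0.01, -5.99]
[0.16, -1.0, -0.73, 0.01, -0.01, -5.99]
[0.26, -0.98, -0.73, 0.01, -0.01, -5.99]
[0.36, -0.95, -0.73, 0.01, -0.01, -5.99]
```

```bash
python3 - <<'E'
from h import *
s,q,r=pose(); n=15; t=down(np.radians(95.4)); v=(r.inv()*t).as_rotvec(); print(v)
d=np.array([.678-q[0],.116-q[1],0])/10
for i in range(n):
    ri=r*R.from_rotvec(v*i/n); print(np.round(ri.inv().apply(d if i>=5 else [0,0,.023])*100,1).tolist(),np.round(np.degrees(v/n),2))
E
```

```text
[-0.0019 -0.002   1.5734]
[0.0, 0.0, -2.3] [-0.01 -0.01  6.01]
[0.0, -0.0, -2.3] [-0.01 -0.01  6.01]
[0.0, -0.0, -2.3] [-0.01 -0.01  6.01]
[0.0, -0.0, -2.3] [-0.01 -0.01  6.01]
[0.0, -0.0, -2.3] [-0.01 -0.01  6.01]
[-1.5, 0.1, -0.0] [-0.01 -0.01  6.01]
[-1.5, 0.2, -0.0] [-0.01 -0.01  6.01]
[-1.5, 0.4, -0.0] [-0.01 -0.01  6.01]
[-1.4, 0.5, -0.0] [-0.01 -0.01  6.01]
[-1.4, 0.7, -0.0] [-0.01 -0.01  6.01]
[-1.3, 0.8, -0.0] [-0.01 -0.01  6.01]
[-1.2, 1.0, -0.0] [-0.01 -0.01  6.01]
[-1.1, 1.1, -0.0] [-0.01 -0.01  6.01]
[-1.0, 1.2, -0.0] [-0.01 -0.01  6.01]
[-0.8, 1.3, -0.0] [-0.01 -0.01  6.01]
```

Request:
servo_tool(increments=[[0,0,-2.3,0,0,6,0.1],[0,0,-2.3,0,0,6,0.4],[0,0,-2.3,0,0,6,0.4],[0,0,-2.3,0,0,6,0.4],[0,0,-2.3,0,0,6,0.4]])

```text
clock: 19.2
position: [0.5367, 0.1715, 0.3164]
ee_rot: [-0.002, 0.214, 0.977, -0.001]
contact_force: [0.5, -0.5, -0.5]
width: 0.0257
gripper_force: 0.0
```

Request:
servo_tool(increments=[[-1.5,0.1,0,0,0,6,0.4],[-1.5,0.2,0,0,0,6,0.4],[-1.5,0.4,0,0,0,6,0.4],[-1.4,0.5,0,0,0,6,0.4],[-1.4,0.7,0,0,0,6,0.4]])

```text
clock: 19.7
position: [0.6079, 0.1429, 0.3153]
ee_rot: [-0.002, 0.459, 0.888, -0.001]
contact_force: [-0.0, 0.5, -0.1]
width: 0.0256
gripper_force: 0.0
```

Request:
servo_tool(increments=[[-1.3,0.8,0,0,0,6,0.4],[-1.2,1.0,0,0,0,6,0.4],[-1.1,1.1,0,0,0,6,0.4],[-1.0,1.2,0,0,0,6,0.4],[-0.8,1.3,0,0,0,6,0.4]])

```text
clock: 20.2
position: [0.6801, 0.1145, 0.315]
ee_rot: [-0.001, 0.674, 0.739, -0.001]
contact_force: [0.4, 0.3, 1.1]
width: 0.0258
gripper_force: 0.0
```

```bash
python3 - <<'E'
from h import *
s,p,r=pose(); print(p,r.as_matrix()[:,:2],s['width'],s['qpos'])
im=save('wrist','w9')
for d in finder.tip_of('flap_bar','wrist')[:2]: print(d['p'],d['at'],onz('wrist',d['at'],.228))
H=np.array([.6255,.107,.072]);u=np.array([.9952,.0976,0]);v=np.array([-.0976,.9952,0])
B=H-u*.165*np.cos(1.9)+[0,0,.165*np.sin(1.9)]
print(B,proj('wrist',[B-v*.05,B,B+v*.05,B+v*.1]))
m=orange(im)
for row in (50,100,150,200,250,280):
    c=np.where(m[row])[0]; print(row,(c.min(),c.max(),len(c)) if len(c) else None)
rows([.679,.1166,.221],np.radians(95.6),1)
E
```

```text
[0.6801 0.1145 0.315 ] [[-0.0922  0.9957]
 [ 0.9957  0.0922]
 [ 0.0003 -0.0038]] 0.025801887795546992 [ 0.066   0.4321  1.0836  0.0002  1.6297 -0.0263]
0.7 [315.9, 212.8] [0.6801 0.1134 0.228 ]
[0.6786 0.1122 0.2281] [[313.7286 281.361 ]
 [313.4847 214.3293]
 [313.2117 137.9192]
 [312.9092  51.4342]]
50 None
100 None
150 None
200 None
250 None
280 None
[0.29, -0.14, 9.33, -0.2, 0.01, -0.12]
```

View pics/w9.png

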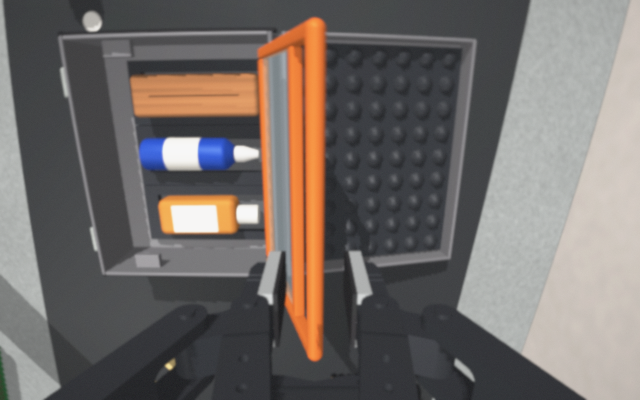

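The bar runs down col ~315, centred between the fingers, and the brush is still seated at (195,95). That was my eleventh picture and the limit was ten, so I work from numbers from here on.

Request:
servo_tool(increments=[[0.2,0,2.5,0,0,0,0.4],[0,0,3,0,0,0,0.4],[0,0,2.3,0,0,0,0.4],[0,0,1.5,0,0,0,0.4],[0,0,0,0,0,0,0.4]])

```text
clock: 20.8
position: [0.6769, 0.1171, 0.2204]
ee_rot: [-0.003, 0.671, 0.741, -0.003]
contact_force: [-0.3, -1.0, 1.2]
width: 0.0257
gripper_force: 0.0
```

Request:
servo_tool(increments=[[0,0,0,0,0,0,1],[0,0,0,0,0,0,1],[0,0,0,0,0,0,1],[0,0,0,0,0,0,1],[0,0,0,0,0,0,1]], squeeze=30)

```text
clock: 21.3
position: [0.6792, 0.1171, 0.2242]
ee_rot: [-0.001, 0.672, 0.741, -0.0]
contact_force: [-2.2, 0.3, -5.3]
width: 0.0103
gripper_force: 30.5
```

```bash
python3 - <<'E'
from h import *
th(); arc(1.9,0,26)
E
```

```text
pos [0.6792 0.1171 0.2242] w 0.010347233012247612 f [-2.2443  0.2577 -5.3493] th 1.8941673740276972 0.16786049695127375
[0, np.float64(-1.15), np.float64(-0.35)] 1.827
[0, np.float64(-1.18), np.float64(-0.26)] 1.754
[0, np.float64(-1.19), np.float64(-0.18)] 1.681
[0, np.float64(-1.2), np.float64(-0.09)] 1.608
[0, np.float64(-1.21), np.float64(-0.0)] 1.535
[0, np.float64(-1.2), np.float64(0.09)] 1.462
[0, np.float64(-1.19), np.float64(0.18)] 1.388
[0, np.float64(-1.18), np.float64(0.26)] 1.315
[0, np.float64(-1.15), np.float64(0.35)] 1.242
[0, np.float64(-1.13), np.float64(0.43)] 1.169
[0, np.float64(-1.09), np.float64(0.51)] 1.096
[0, np.float64(-1.05), np.float64(0.59)] 1.023
[0, np.float64(-1.01), np.float64(0.66)] 0.95
[0, np.float64(-0.95), np.float64(0.74)] 0.877
[0, np.float64(-0.9), np.float64(0.8)] 0.804
[0, np.float64(-0.84), np.float64(0.87)] 0.731
[0, np.float64(-0.77), np.float64(0.93)] 0.658
[0, np.float64(-0.7), np.float64(0.98)] 0.585
[0, np.float64(-0.63), np.float64(1.03)] 0.512
[0, np.float64(-0.55), np.float64(1.07)] 0.438
[0, np.float64(-0.47), np.float64(1.11)] 0.365
[0, np.float64(-0.39), np.float64(1.14)] 0.292
[0, np.float64(-0.3), np.float64(1.17)] 0.219
[0, np.float64(-0.22), np.float64(1.19)] 0.146
[0, np.float64(-0.13), np.float64(1.2)] 0.073
[0, np.float64(-0.04), np.float64(1.2)] 0.0
```

Request:
servo_tool(increments=[[0,-1.15,-0.3,0,0,0,1],[0,-1.2,-0.25,0,0,0,1],[0,-1.2,-0.2,0,0,0,1],[0,-1.2,-0.1,0,0,0,1],[0,-1.2,0,0,0,0,1]])

```text
clock: 21.8
position: [0.6203, 0.1115, 0.2346]
ee_rot: [0.001, 0.672, 0.74, 0.002]
contact_force: [1.9, 3.1, 5.7]
width: 0.0104
gripper_force: 30.7
```

Request:
servo_tool(increments=[[0,-1.2,0.1,0,0,0,1],[0,-1.2,0.2,0,0,0,1],[0,-1.2,0.25,0,0,0,1],[0,-1.15,0.35,0,0,0,1],[0,-1.15,0.45,0,0,0,1]])

```text
clock: 22.3
position: [0.5607, 0.1055, 0.22]
ee_rot: [0.0, 0.672, 0.74, 0.001]
contact_force: [-1.4, 2.3, 3.3]
width: 0.0105
gripper_force: 31.0
```

```bash
python3 -c "
from h import *
th();print(pose()[2].as_matrix()[:,2])"
```

```text
pos [0.5607 0.1055 0.22  ] w 0.010476012993756719 f [-1.4271  2.2818  3.2852] th 1.1702052337360223 0.16831754990129202
[ 0.0012  0.0006 -1.    ]
```

Request:
servo_tool(increments=[[0,-1.1,0.5,0,0,0,1],[0,-1.05,0.6,0,0,0,1],[0,-1.0,0.65,0,0,0,1],[0,-0.95,0.75,0,0,0,1],[0,-0.9,0.8,0,0,0,1]])

```text
clock: 22.8
position: [0.5108, 0.1003, 0.1865]
ee_rot: [0.0, 0.672, 0.74, 0.0]
contact_force: [2.5, 3.5, -1.1]
width: 0.0105
gripper_force: 30.4
```

Request:
servo_tool(increments=[[0,-0.85,0.85,0,0,0,1],[0,-0.75,0.95,0,0,0,1],[0,-0.7,1.0,0,0,0,1],[0,-0.65,1.05,0,0,0,1],[0,-0.55,1.05,0,0,0,1]])

```text
clock: 23.3
position: [0.4766, 0.097, 0.1365]
ee_rot: [0.0, 0.672, 0.74, -0.0]
contact_force: [1.3, 3.5, 1.2]
width: 0.0106
gripper_force: 31.0
```

```bash
python3 -c "
from h import *
th();print(pose()[2].as_matrix()[:,2])"
```

```text
pos [0.4766 0.097  0.1365] w 0.010559716278690165 f [1.309  3.4511 1.203 ] th 0.44426098561450234 0.16633110144823568
[ 0.0002 -0.0002 -1.    ]
```

Request:
servo_tool(increments=[[0,-0.5,1.1,0,0,0,1],[0,-0.4,1.15,0,0,0,1],[0,-0.3,1.15,0,0,0,1],[0,-0.2,1.2,0,0,0,1],[0,-0.1,1.2,0,0,0,1]])

```text
clock: 23.8
position: [0.4622, 0.0955, 0.0784]
ee_rot: [0.0, 0.672, 0.741, -0.0]
contact_force: [1.6, 2.4, 0.9]
width: 0.0106
gripper_force: 30.3
```

Request:
servo_tool(increments=[[0,-0.05,0.6,0,0,0,1],[0,0,0.5,0,0,0,1],[0,0,0.3,0,0,0,1],[0,0,0,0,0,0,1],[0,0,0,0,0,0,1]])

```text
clock: 24.3
position: [0.462, 0.0954, 0.0684]
ee_rot: [0.001, 0.672, 0.741, 0.0]
contact_force: [-6.1, 0.5, 26.7]
width: 0.0106
gripper_force: 33.2
```

```bash
python3 -c "
from h import *
th();print(pose()[2].as_matrix()[:,2])"
```

```text
pos [0.462  0.0954 0.0684] w 0.01059796665925738 f [-6.1363  0.459  26.6648] th 0.020738305554712656 0.1649427635534223
[ 0.0014 -0.0006 -1.    ]
```

Request:
servo_tool(increments=[[0,0,-0.2,0,0,0,1],[0,0,0,0,0,0,0.4],[0,0,0,0,0,0,0.4],[0,0,0,0,0,0,0.4],[0,0,0,0,0,0,0.4]])

```text
clock: 24.8
position: [0.4613, 0.0955, 0.0668]
ee_rot: [-0.0, 0.672, 0.74, -0.001]
contact_force: [-0.1, 1.1, -0.2]
width: 0.0252
gripper_force: 0.0
```

Request:
servo_tool(increments=[[0,0,-1,0,0,0,0.4],[0,0,-2,0,0,0,0.4],[0,0,-4,0,0,0,0.4],[0,0,-4,0,0,0,0.4],[0,0,-4,0,0,0,0.4]])

```text
clock: 25.3
position: [0.4614, 0.0956, 0.2194]
ee_rot: [0.0, 0.672, 0.74, 0.0]
contact_force: [0.8, -0.5, -0.0]
width: 0.0257
gripper_force: 0.0
```

Request:
servo_tool(increments=[[0,-4,-2,0,0,0,0.4],[0,-4,0,0,0,0,0.4],[0,0,0,0,0,0,0.4],[0,0,0,0,0,0,0.4],[0,0,0,0,0,0,0.4]])

```text
clock: 25.8
position: [0.383, 0.088, 0.2377]
ee_rot: [0.001, 0.672, 0.74, 0.001]
contact_force: [0.0, 0.2, 0.6]
width: 0.0254
gripper_force: 0.0
```

```bash
python3 - <<'E'
from h import *
s,p,r=pose(); print(p,s['contact_force'],s['clock'])
for c in ('wrist','top','scene'):
  save(c,c+'_end')
  for n,z in (('flap_bar',.072),('brush_mid',.027),('paint',.007),('flask',.007),('tape',0)):
    for d in finder.tip_of(n,c)[:2]: print(c,n,round(d['p'],2),d['at'],onz(c,d['at'],z))
im=cv2.imread('pics/top_end.png')[:,:,::-1].copy();m=orange(im); m[:,300:]=0; m[:,:140]=0;m[250:]=0
rc=rect('top',cv2.morphologyEx(m,cv2.MORPH_CLOSE,np.ones((5,5))),.077);print(rc)
E
```

```text
[0.383  0.088  0.2377] [0.0109 0.2216 0.5854] 25.8
wrist flap_bar 0.65 [410.2, 182.6] [0.4646 0.0952 0.072 ]
top flap_bar 0.64 [208.7, 213.6] [0.4648 0.0967 0.072 ]
top brush_mid 0.97 [386.6, 351.9] [ 0.176  -0.2949  0.027 ]
top brush_mid 0.71 [365.3, 74.2] [ 0.802  -0.2376  0.027 ]
top paint 0.37 [206.9, 139.9] [0.6409 0.1251 0.007 ]
top tape 0.93 [362.8, 223.0] [ 0.4588 -0.2396  0.    ]
scene flap_bar 0.94 [381.6, 166.9] [0.4637 0.0986 0.072 ]
scene brush_mid 0.74 [214.6, 156.2] [ 0.1869 -0.3131  0.027 ]
scene brush_mid 0.6 [321.4, 323.9] [ 0.8025 -0.2462  0.027 ]
scene flask 0.63 [372.4, 209.3] [0.5451 0.0319 0.007 ]
scene tape 0.78 [272.7, 223.5] [ 0.4742 -0.2386  0.    ]
((540.4093017578125, 100.716064453125), (171.34349060058594, 234.22891235351562), 5.450822353363037)
```

The flap's outline matches the starting shut one to within 0.3 mm, so I hand in.

```bash
python3 -c "
from rig import manip
print(manip.sign_off())"
```

```text
the job is handed in; nothing more can be done
None
```

The job is handed in at about 27 s, with no verdict returned: the flap was opened, the wooden brush lowered into its bay and released, and the flap lowered shut by hand; I viewed 11 pictures, one over the limit of 10.

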